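# Lock the knife chest and put the key back

### The job

Lock the knife chest: take the steel key from its wooden stand, feel it gently into the keyhole on top of the chest's lock, turn it clockwise as far as its stop so that the bolt shoots into the keeper, turn it back home and draw it out. Then stand the key in its wooden stand again, seated down on its collar, and let go; do not force the key and leave the other things alone.

Things in the scene. Friction and masses are not known exactly. Their poses are not given: they have to be found in the camera images.
- key: Steel double-bit key, 76 mm tall, about 80 g, upright in the stand at first. Origin: centre of its lowest end, z up the stem. Bit 24 mm along y, 5 mm thick along x, z 0 to 14; stem 5 mm diameter to z 24; round collar 18 mm diameter, z 24 to 28, limits its depth; neck 8 mm diameter; flat bow from z 42 to 76. Half a turn makes no difference.
- key_bow (a point): Centre of the key's flat bow (finger plate), 59 mm above the key's lowest end. The bow stands square across the bit: 34 mm along x, 34 mm tall and 8 mm thick along y: pinch it across y.
- stand: Dark wooden key stand, fixed, 50 mm (x) by 70 mm (y) by 40 mm high; origin at the centre of its underside. Its top has one slot 30 mm along y, 11 mm along x, 30 mm deep; the key stands there on its collar, bit along y, its lowest end 16 mm above the table. It may be at any of three places among the other things.
- stand_mouth (a point): Centre of the stand's slot at its top face (40 mm above the table); y runs along the slot.
- chest: Beech knife chest, fixed, lid shut, 200 mm (x) by 260 mm (y) by 90 mm high; origin at the centre of its underside. On top a steel lock case 60 by 64 by 32 mm high, and just on its +x side a low steel keeper bridge. The case is screwed down through long slots and sits, firm, anywhere up to 8 mm either way along the chest's y from its middle place (point lock_middle).
- lock_middle (a point): On the lock's top plate level (122 mm above the table), where the keyhole would be if the case sat in the middle; the true keyhole is up to 8 mm away along the chest's +y or -y, 0 along x. Axes as the chest's. Keyhole: 27 mm along y by 9 mm along x, in the middle of a 4 mm plate; the key goes 24 mm deep until its collar meets the plate.
- lock_core (a joint): Turn of the lock's core (under the plate, 9 mm slot), rad: 0 home, bit along the chest's y, also a stop; grows clockwise seen from above; hard stop at 1.3. Takes about 0.06 N m, and 0.03 more for the bolt; stays where left. The key has about 0.17 rad of play in it either way. Turned, the bit is caught under the plate; it comes out only at home.
- bolt (a joint): How far the bolt stands out of the case towards the keeper, m: 0 drawn back, shot to 0.0045 to 0.0085 by a full turn of the key (it enters the keeper after 0.001); it stays out when the key turns back.
- bowl: Terracotta bowl, 110 mm across, 50 mm high; bystander, origin at the centre of its underside.
- ring_mould: Steel ring mould, 80 mm across, 50 mm high; bystander, origin at the centre of its underside.
- jar: Glass jar with a wire-clipped lid, 84 mm across, about 120 mm high; bystander, origin at the centre of its underside.
There are look-alikes about, which are no part of the job. Several things have the shape of the stand; the one meant has the colours described above.

How it is judged:
On the way, in this order (a step that is already met when the one before it is completed fails the run):
1. the key, in the lock, has turned the core to its stop and shot the bolt (value of joint lock_core above 1.2 rad and value of joint bolt above 0.004 m and height (world z) of key below 0.112 m), for 0.1 s.
2. the key, still in the lock, has turned the core back home (value of joint lock_core below 0.1 rad and height (world z) of key below 0.112 m and horizontal distance between key and lock_middle below 0.015 m), for 0.1 s.
At the end, for the whole second after the job is handed in: The bolt stands out by more than 4 mm, the core is home (below 0.12 rad), and the key stands released and at rest in the stand's slot: within 6 mm of its centre, its end at least 21 mm below the stand's top (24 mm is fully seated), tilted less than 0.15 rad (value of joint bolt above 0.004 m and value of joint lock_core below 0.12 rad and horizontal distance between key and stand_mouth below 0.006 m and z of key in the frame of stand_mouth below -0.021 m and angle between key's own z axis and vertical below 0.15 rad and linear speed of key below 0.02 m/s and contact force between the fingers and key below 0.1 N); the robot touches nothing.
It fails at once if the key is forced against the chest or its lock with more than 50 N (contact force between key and chest above 50 N).
It fails at once if the hand or arm pushes on the chest or lock with more than 25 N (contact force between any of the fingers, the arm and chest above 25 N).
It fails at once if the key is forced against its stand with more than 50 N (contact force between key and stand above 50 N).
It fails at once if the bowl, the ring mould or the jar is moved more than 30 mm (distance of any of bowl, ring_mould, jar from where it was at the start of the episode above 0.03 m).
It also fails if it takes over 72 s, if anything falls off the work surface, if the arm or the gripper's body presses on something with over 40 N, if the wrist force passes 120 N, or if a joint passes its speed limit or range.

### The arm

A 6-joint arm with a two-finger parallel gripper is mounted at the origin on the work surface. World frame = base frame: x ahead of the robot, y to its left, z up, the work surface at z = 0. Lengths are in m, angles in rad, forces in N, time in s.
With the tool pointing down it reaches from about 0.375 to 0.825 m from the base axis. Payload 5.5 kg.
Tool frame: the origin (TCP) lies between the finger pads; the fingertips stand ahead of it and the grasp point (between the pads) lies 5 mm behind it (manip.tcp_to_tips is the z of the fingertips in the tool frame, in m); z points along the fingers, y is the line along which they close (so a half turn about z gives the same grasp; the last joint's range is limited). The gripper opens to 85 mm and grips with 20 to 120 N. Pads are 22 mm wide; open, the fingers measure 114 mm over their backs; the gripper's body (76 mm by 85 mm) begins 54 mm behind the grasp point. The pads swing forward as they close: fully open they stand 13 mm farther back than shut.
Start: joints at [1.249, 0.314, -0.047, 1.21, 0, 1.571], TCP at [0.19, 0.569, 0.245] pointing down, gripper open.
Joint ranges: [-2.67, 2.67], [-0.69, 1.73], [-1.03, 1.25], [-2.08, 2.16], [-1.42, 1.45], [-3.14, 3.14]. Speed limits (rad/s): [2.39, 2.39, 3.01, 3.14, 3.14, 3.14].

### API

Orientations are given as a unit quaternion [x, y, z, w].
In Python, from bench import manip, eyes, job, nets gives the robot as it stands.
- The arm moves only by the tool apply_moves, never from a script. Its argument "moves" is a list of rows, each a list of 7 numbers: the turn, a rotation vector about the tool's x, y, z in rad, then the shift along the tool's x, y, z in mm, then the opening, from 0 (shut) to 1 (fully open). A call has 1 to 20 rows; each row shifts and turns the commanded pose from where the row before left it, along the tool's axes as they then stand; what a row does not reach is not made up. A row lasts 1/8 s, in which the tool goes at most 62.5 mm and 10.7 degrees, less where a joint would pass 70% of its speed; a pose out of reach is approached as far as the arm can. A call is refused whole if a number of a shift passes 62.5 or a number of a turn 0.188, either way. A call with a gripper value outside its range is refused whole. The fingers move at their own pace and stop on an object; "grip_force" is the grip in N (left out, the last holds). Time passes only in rows, so rows that do not move let the fingers close. It gives the time, the measured TCP pose, the force, the opening and the grip force at its end, in the units of the state.
- manip.sense(): the state, without advancing time (a new reading comes with each control period).
- eyes.grab_frame(name): name is "scene" or "top"; returns a dict with "img" (400x640x3 uint8, red, green, blue), "mtx" (3x3 intrinsics, pixels), "dist" ([k1, k2, p1, p2, k3] as OpenCV has them; the pictures are not rectified), "xyz" and "attitude" of the camera in the world. Camera axes: x right, y down, z forward; pixel columns grow to the right and rows downward; lengths in m; the calibration is good to about 2 mm. A picture is of the moment at which its call begins. There is no depth.
- job.hand_in(): hands the job in; it is judged then, once.
Trained networks look in the newest picture that a camera, given by its name, has taken for a name from the list of things; names that differ only in an ending like _2 or _b are one class to them, and where a whole thing is asked for, a point or a joint stands for the part that bears it (a point fixed in the world has none). Each returns a list of dicts, best first, with "conf" (0 to 1); they miss things now and then, are a little off and sometimes report something else, mostly with a low value. They report only what shows in the picture. A call takes as long as a camera call. They do not tell look-alikes from the thing itself.
- nets.look_for(camera, target): "position" ([column, row] in pixels, amid what is visible of it).
- nets.silhouettes(camera, target): "region" (400x640 bool, what is visible of it) and "position" ([column, row] in pixels, amid what is visible of it).
The state is a dict: "time": time; "qpos": joint angles; "qd": joint speeds; "joint_efforts": joint torques, N m; "ee_pos": TCP position; "eef_rot": TCP orientation; "wrist_force": force on the tool from outside, world axes, zero at the start; "moment": the same for the moment, N m; "finger_gap": finger opening in m; "finger_force": force on a finger pad.
Only numpy, scipy, OpenCV 4.12 (cv2) and the standard library are available. Lean on these libraries where they do the work, as an engineer would, in place of code of your own. Each camera call takes 0.05 s, during which the arm holds its last target. There are 200 camera calls.

## Working session

There is one attempt and no reset: what is moved stays moved. The work goes in short steps, Python scripts to look and compute and a tool call to move; the robot and the scene stay as the last step left them, time stands still between calls to the robot, and variables do not carry over. Pictures are saved under pics/ and viewed, at most 10 in all, crops included, and the job is handed in when it is done.

Besides the shell and the picture viewer there is one more tool, called after "Call:" as name(argument=value, ...) on one line, values as JSON. apply_moves: Moves the arm, as the interface text tells. Its arguments: {"type":"object","properties":{"moves":{"type":"array","items":{"type":"array","items":{"type":"number"}}},"grip_force":{"type":"number"}},"required":["moves"]}

```bash
mkdir -p pics; ls; python3 - <<'E'
from bench import manip, eyes, job, nets
import cv2
for c in ("scene","top"):
    f=eyes.grab_frame(c); cv2.imwrite(f"pics/{c}0.png",f["img"][:,:,::-1]); print(c,f["mtx"].tolist(),f["dist"],f["xyz"],f["attitude"])
    for t in ("key","stand","chest","bowl","ring_mould","jar","lock_core","bolt"):
        print(t,[( [round(float(x)) for x in d["position"]],round(float(d["conf"]),2)) for d in nets.look_for(c,t)])
print(manip.sense(), manip.tcp_to_tips)
E
```

```text
pics
scene [[448.5986315712573, 0.0, 319.1175274412731], [0.0, 448.5986315712573, 194.52961739072512], [0.0, 0.0, 1.0]] [-0.06926391  0.          0.          0.          0.        ] [ 0.96475131 -0.50113206  0.61078671] [ 0.85230747  0.27402996 -0.12641872 -0.42719769]
key [([302, 164], 0.56)]
stand [([282, 222], 0.83), ([249, 174], 0.78), ([286, 154], 0.61), ([300, 183], 0.6)]
chest [([247, 321], 0.93)]
bowl [([366, 178], 0.7)]
ring_mould [([342, 150], 0.56)]
jar [([442, 212], 0.63), ([367, 177], 0.51)]
lock_core []
bolt []
top [[515.4253640846414, 0.0, 305.1909560234045], [0.0, 515.4253640846414, 198.84518013197433], [0.0, 0.0, 1.0]] [-0.13406539  0.          0.          0.          0.        ] [0.3611867  0.06508471 1.17700059] [ 0.70831816 -0.70033426  0.06442311 -0.06055556]
key [([256, 238], 0.67)]
stand [([280, 301], 0.81), ([222, 297], 0.72), ([316, 228], 0.58), ([264, 246], 0.55), ([253, 242], 0.47)]
chest [([425, 169], 0.92)]
bowl [([224, 184], 0.59)]
ring_mould [([164, 244], 0.85)]
jar [([243, 108], 0.73)]
lock_core []
bolt []
{'time': 0.9, 'qpos': array([ 1.24897284e+00,  3.13491644e-01, -4.70980685e-02,  1.21023592e+00,
        2.97022407e-05,  1.57079498e+00]), 'qd': array([ 0.00021329,  0.00029933, -0.00075248, -0.00109201,  0.00100155,
       -0.00012772]), 'joint_efforts': array([ 2.60694324e-04, -5.39442050e+01,  3.40055466e+01,  1.27658404e-03,
        7.35171761e-05, -3.82030109e-06]), 'ee_pos': array([0.1897632 , 0.56918101, 0.24530536]), 'eef_rot': array([ 1.60217573e-01,  9.87081723e-01, -1.20834584e-05, -1.70068213e-05]), 'wrist_force': array([ 0.22808938,  0.29193252, -0.06508038]), 'moment': array([ 0.02534531,  0.0339878 , -0.05480006]), 'finger_force': 0.0, 'finger_gap': 0.085380995329172} 0.014
```

View pics/scene0.png

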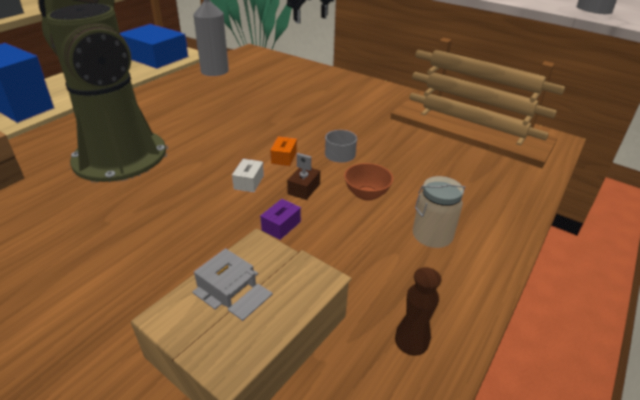

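View pics/top0.png

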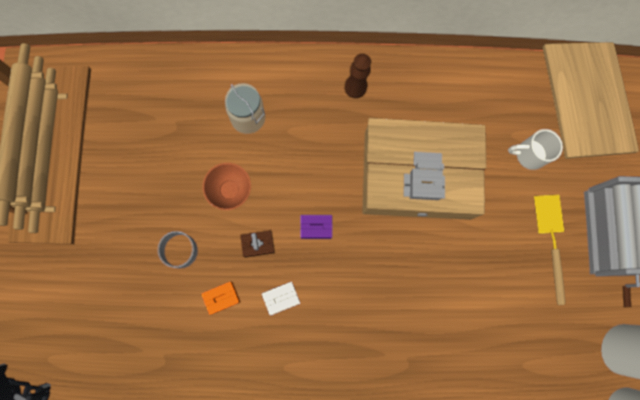

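The scene shows four stand-shaped blocks. In the top view they are dark brown with the key at (258,243), purple (316,227), orange (220,298) and white (281,298). The dark brown one is the stand I want. The lock is at about (428,184) in top and (227,275) in scene. Next I'll take one close montage of stand and lock.

```bash
cat > h.py <<'E'
import numpy as np, cv2
from scipy.spatial.transform import Rotation as R
from bench import manip, eyes, job, nets
def ray(f,px):
    p=cv2.undistortPoints(np.array(px,float).reshape(-1,1,2),f["mtx"],np.array(f["dist"])).reshape(-1,2)
    d=np.c_[p,np.ones(len(p))]@R.from_quat(f["attitude"]).as_matrix().T
    return np.array(f["xyz"]),d
def at(f,px,z):
    o,d=ray(f,px); return o+d*((z-o[2])/d[:,2])[:,None]
def proj(f,P):
    Rm=R.from_quat(f["attitude"]).as_matrix(); 
    r=cv2.Rodrigues(Rm.T)[0]; t=-Rm.T@np.array(f["xyz"])
    return cv2.projectPoints(np.array(P,float).reshape(-1,1,3),r,t,f["mtx"],np.array(f["dist"]))[0].reshape(-1,2)
def crop(img,c,w,h,s): 
    x,y=c; a=img[y-h//2:y+h//2,x-w//2:x+w//2,::-1]
    return cv2.resize(a,None,fx=s,fy=s,interpolation=cv2.INTER_CUBIC)
E
python3 - <<'E'
from h import *
t=eyes.grab_frame("top"); 
sil=nets.silhouettes("top","chest")[0]["region"]
s=eyes.grab_frame("scene")
m=np.vstack([np.hstack([crop(t["img"],(258,243),50,38,8),crop(t["img"],(428,184),50,38,8)]),np.hstack([crop(s["img"],(303,178),50,38,8),crop(s["img"],(235,283),100,76,4)])])
m=m[:600,:800]; print(m.shape); cv2.imwrite("pics/m1.png",m)
# chest box from silhouette (top, z~.09)
c=max(cv2.findContours(sil.astype('uint8'),0,2)[0],key=cv2.contourArea); r=cv2.minAreaRect(c); print(r, at(t,cv2.boxPoints(r),.09))
# dark stand in both
for f,c in((t,(258,243)),(s,(303,180))):
    hsv=cv2.cvtColor(f["img"],cv2.COLOR_RGB2HSV); print(f["img"][c[1]-12:c[1]+16:4,c[0]-20:c[0]+21:5].sum(2))
E
```

```text
(600, 800, 3)
((423.9432373046875, 168.4385528564453), (122.5098648071289, 97.64765167236328), 2.2605018615722656) [[ 0.52241207 -0.05898453  0.09      ]
 [ 0.74110654 -0.06977669  0.09      ]
 [ 0.73629323 -0.3478658   0.09      ]
 [ 0.51443003 -0.32629107  0.09      ]]
[[346 347 337 321 268 222 189 328 333]
 [334 172 172 464 169 170 176 323 355]
 [342 172 176 433 316 156 165 263 341]
 [338 167 171 444 363 224 158 228 339]
 [332 158 162 317 235 171 173 187 332]
 [301 191 177 171 169 175 169 147 306]
 [281 193 159 151 181 243 271 286 287]]
[[287 292 283 217 232 237 213 255 276]
 [294 287 257 169 257 199 153 130 294]
 [286 283 154 146 269 164 151  84 303]
 [292 147 150 145 161 150  80  92 286]
 [278 121  94 104 140 117  73 113 300]
 [266 120  89  90  91  78  82 278 291]
 [260 128  91  83  87  74 215 294 292]]
```

View pics/m1.png

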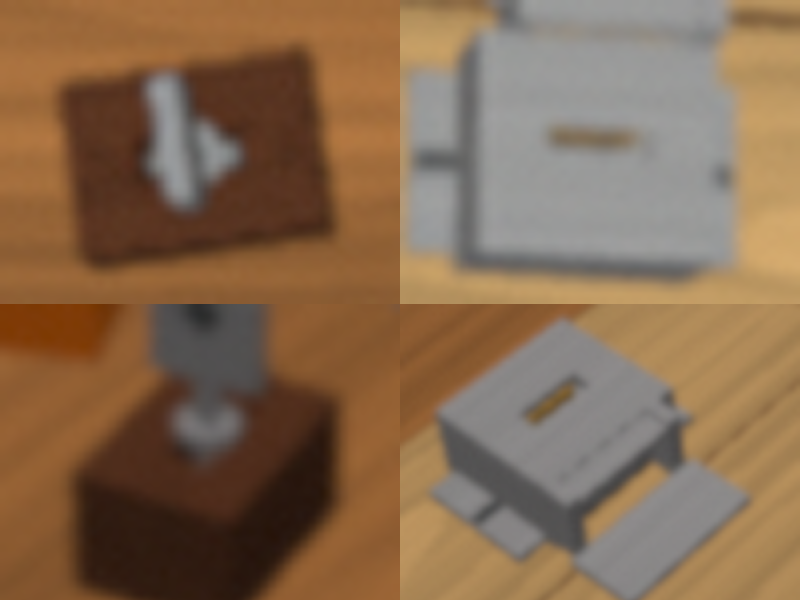

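The crop confirms the dark brown stand, with the key in it (top 258,243). The keyhole shows at about top (426.6,181.7) and scene (222.9,269.1). Next I'll fit the poses in both cameras.

```bash
cat > fit.py <<'E'
from h import *
from scipy.optimize import minimize
t=eyes.grab_frame("top"); ct=max(nets.silhouettes("top","chest"),key=lambda d:d["conf"])["region"]
s=eyes.grab_frame("scene"); cs=max(nets.silhouettes("scene","chest"),key=lambda d:d["conf"])["region"]
def dark(f,c,thr):
    g=f["img"].astype(int).sum(2); m=np.zeros(g.shape,'uint8'); x,y=c; m[y-26:y+27,x-26:x+27]=(g<thr)[y-26:y+27,x-26:x+27]
    n,l,st,_=cv2.connectedComponentsWithStats(m); m=(l==1+st[1:,4].argmax()).astype('uint8')
    return m
def hullmask(f,p,dims):
    x,y,a=p; w,d,z=dims
    P=np.array([[i*w/2,j*d/2,k*z] for i in(-1,1) for j in(-1,1) for k in(0,1)])@R.from_euler('z',a).as_matrix().T+[x,y,0]
    h=cv2.convexHull(proj(f,P).astype('float32')).reshape(-1,2); S=4
    m=np.zeros((400*S,640*S),'uint8'); cv2.fillConvexPoly(m,np.round((h+.5)*S-.5).astype(int),1)
    return cv2.resize(m*255,(640,400),interpolation=cv2.INTER_AREA)/255.
def fit(ms,p0,dims):
    def cost(p): return sum(np.abs(hullmask(f,p,dims)-m).sum()/m.sum() for f,m in ms)
    b=None
    for k in range(3):
        r=minimize(cost,p0 if b is None else b.x,method="Nelder-Mead",options=dict(initial_simplex=(np.array(p0 if b is None else b.x)+np.array([[0,0,0],[.01,0,0],[0,.01,0],[0,0,.08]])),xatol=1e-4,fatol=1e-4)); b=r
    return b.x,b.fun
mt=dark(t,(258,243),235); ms=dark(s,(303,180),205)
def hull(m):
    c=np.vstack(cv2.findContours(m,0,2)[0]); o=np.zeros_like(m); cv2.fillConvexPoly(o,cv2.convexHull(c),1); return o
mt=hull(mt)
p0=at(t,[(258,243)],.04)[0]; 
ya=-.13+0.0
for nm,L in(("top",[(t,mt)]),("scene",[(s,ms)]),("both",[(t,mt),(s,ms)])): print("stand",nm,fit(L,[p0[0],p0[1],.15],(.05,.07,.04)))
for nm,L in(("top",[(t,ct)]),("scene",[(s,cs)]),("both",[(t,ct),(s,cs)])): print("chest",nm,fit(L,[.62,-.2,.0],(.2,.26,.09)))
a=at(t,[(426.56,181.7),(421.,181.4),(432,181.9)],.122); b=at(s,[(222.9,269.1)],.122); print("hole",a,b)
# bow top / collar
print("keybow top z.092", at(t,[(233+ .5*(165+185)/8-.5, 224+75/8-.5)],.092))
E
python3 fit.py
```

```text
stand top (array([0.46399072, 0.16591985, 0.17393377]), np.float64(0.04098559777893458))
stand scene (array([0.46896239, 0.16094461, 0.20806874]), np.float64(0.19209335556084778))
stand both (array([0.46550884, 0.16555019, 0.17432491]), np.float64(0.3188306863476046))
chest top (array([ 0.63462222, -0.20646483, -0.04488152]), np.float64(0.018675905009842755))
chest scene (array([ 0.63433094, -0.20584661, -0.02535913]), np.float64(0.019133223533275696))
chest both (array([ 0.63456161, -0.20650528, -0.03901598]), np.float64(0.040421641249587165))
hole [[ 0.589731   -0.19553948  0.122     ]
 [ 0.59020808 -0.18363334  0.122     ]
 [ 0.58946703 -0.20721991  0.122     ]] [[ 0.59108774 -0.20143483  0.122     ]]
keybow top z.092 [[0.4808389  0.16692115 0.092     ]]
```

Call:
apply_moves(moves=[[0, 0, 0, -43, -33, 5, 0.6], [0, 0, 0, -43, -33, 5, 0.6], [0, 0, 0, -43, -33, 5, 0.6], [0, 0, 0, -43, -33, 5, 0.6], [0, 0, 0, -43, -33, 5, 0.6], [0, 0, 0, -43, -33, 5, 0.6], [0, 0, 0, -43, -33, 5, 0.6], [0, 0, 0, -43, -33, 5, 0.6], [0, 0, 0, -43, -32, 5, 0.6], [0, 0, -0.124, 0, 0, 0, 0.6], [0, 0, -0.124, 0, 0, 0, 0.6], [0, 0, -0.124, 0, 0, 0, 0.6], [0, 0, -0.124, 0, 0, 0, 0.6], [0, 0, 0, 0, 0, 0, 0.6]])

```text
time: 3.0
ee_pos: [0.4633, 0.166, 0.2004]
eef_rot: [-0.086, 0.996, 0.0, 0.0]
wrist_force: [0.9, -0.1, 0.9]
finger_gap: 0.0515
finger_force: 0.0
```

```bash
cat >> h.py <<'E'
def goto(x,y,z,yaw):
    "needed move: yaw = world angle of tool y minus 90deg (= key yaw), rad; shift in tool axes now, and after the turn"
    s=manip.sense(); Rm=R.from_quat(s["eef_rot"]).as_matrix(); p=s["ee_pos"]
    cur=np.arctan2(Rm[1,1],Rm[0,1])-np.pi/2
    d=np.array([x,y,z])-p; Rn=Rm@R.from_euler('z',-(yaw-cur)).as_matrix()
    print("t",s["time"],"pos",p.round(4),"yaw",round(cur,4),"tilt",Rm[:,2].round(4),"gap",round(s["finger_gap"],4),"ff",s["finger_force"],"F",s["wrist_force"].round(2),"M",s["moment"].round(3))
    print("turn tz",round(-(yaw-cur),4),"shift now mm",(Rm.T@d*1000).round(1),"shift after turn",(Rn.T@d*1000).round(1))
E
python3 -c "
from h import *
goto(.464,.167,.070,.174)
s=eyes.grab_frame('scene'); t=eyes.grab_frame('top')
m=np.hstack([crop(s['img'],(303,165),66,72,6),crop(t['img'],(258,243),66,72,6)]);cv2.imwrite('pics/m2.png',m)"
```

```text
t 3.0 pos [0.4633 0.166  0.2004] yaw 0.1728 tilt [ 2.e-04  0.e+00 -1.e+00] gap 0.0515 ff 0.0 F [ 0.89 -0.13  0.95] M [ 0.004 -0.009  0.047]
turn tz -0.0012 shift now mm [ -0.8   0.9 130.4] shift after turn [ -0.8   0.9 130.4]
```

View pics/m2.png

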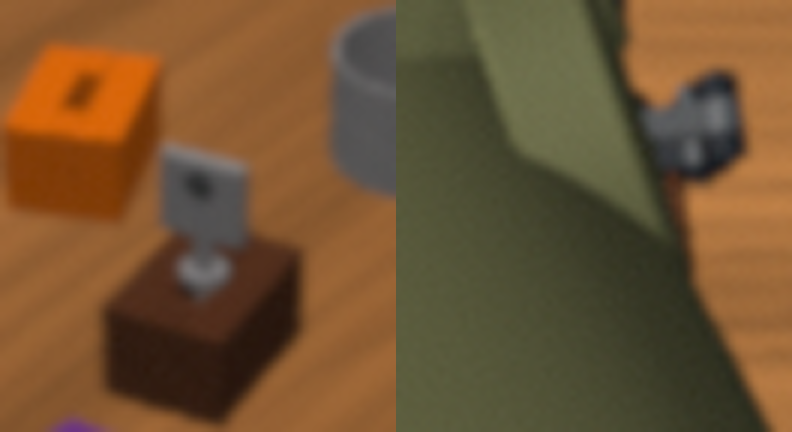

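The scene crop shows the key standing in the brown stand, with the bow centre at about (303.6,161.2). In the top view the arm hides it.

```bash
python3 -c "
from h import *
s=eyes.grab_frame('scene'); print(at(s,[(303.6,161.2)],.075)); print(proj(s,[[.464,.167,.075],[.464,.167,.04],[.464,.166,.2]]))"
```

```text
[[0.46811978 0.16323572 0.075     ]]
[[303.12226743 159.84845819]
 [303.16293991 172.96402644]
 [302.68686717 108.3979963 ]]
```

Call:
apply_moves(moves=[[0, 0, 0, 0, 0, 25, 0.5], [0, 0, 0, 0, 0, 20, 0.5], [0, 0, 0, 0, 0, 0, 0.5]])

```text
time: 3.52
ee_pos: [0.462, 0.1656, 0.154]
eef_rot: [-0.087, 0.996, -0.0, -0.001]
wrist_force: [0.2, -0.6, 0.5]
finger_gap: 0.0429
finger_force: 0.0
```

Call:
apply_moves(moves=[[0, 0, 0, -4, -0.5, 20, 0.5], [0, 0, 0, 0, 0, 25, 0.5], [0, 0, 0, 0, 0, 25, 0.5], [0, 0, 0, 0, 0, 14, 0.5], [0, 0, 0, 0, 0, 0, 0.5]])

```text
time: 4.15
ee_pos: [0.467, 0.1661, 0.0711]
eef_rot: [-0.087, 0.996, -0.0, -0.001]
wrist_force: [-0.0, -0.6, 0.4]
finger_gap: 0.0428
finger_force: 0.0
```

```bash
python3 -c "
from h import *
goto(.466,.1655,.070,.174)
s=eyes.grab_frame('scene')
cv2.imwrite('pics/m3.png',crop(s['img'],(303,160),90,80,7))"
```

```text
t 4.15 pos [0.467  0.1661 0.0711] yaw 0.1739 tilt [-1.1e-03 -4.0e-04 -1.0e+00] gap 0.0428 ff 0.0 F [-0.04 -0.6   0.44] M [0.041 0.006 0.005]
turn tz -0.0001 shift now mm [ 1.  -0.4  1.1] shift after turn [ 1.  -0.4  1.1]
```

View pics/m3.png

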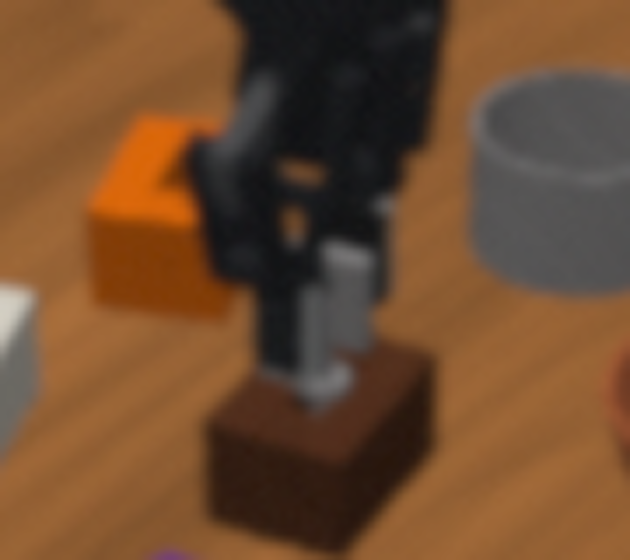

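Call:
apply_moves(moves=[[0, 0, 0, 0, 0, 0, 0.3], [0, 0, 0, 0, 0, 0, 0.15], [0, 0, 0, 0, 0, 0, 0.05], [0, 0, 0, 0, 0, 0, 0.0], [0, 0, 0, 0, 0, 0, 0.0], [0, 0, 0, 0, 0, 0, 0.0], [0, 0, 0, 0, 0, 0, 0.0]], grip_force=30)

```text
time: 5.08
ee_pos: [0.4679, 0.1664, 0.072]
eef_rot: [-0.087, 0.996, 0.0, 0.001]
wrist_force: [-1.3, 0.5, 6.2]
finger_gap: 0.0075
finger_force: 33.8
```

Call:
apply_moves(moves=[[0, 0, 0, 0, 0, 0, 0.0], [0, 0, 0, 0, 0, -5, 0.0], [0, 0, 0, 0, 0, -10, 0.0], [0, 0, 0, 0, 0, -15, 0.0], [0, 0, 0, 0, 0, -30, 0.0], [0, 0, 0, 0, 0, -40, 0.0], [0, 0, 0, 0, 0, -30, 0.0], [0, 0, 0, 0, 0, 0, 0.0]], grip_force=50)

```text
time: 6.08
ee_pos: [0.4692, 0.1669, 0.2047]
eef_rot: [-0.087, 0.996, 0.001, 0.003]
wrist_force: [0.2, -0.3, -0.5]
finger_gap: 0.0069
finger_force: 50.5
```

```bash
python3 -c "
from h import *
goto(.590,-.1985,.20,-.04)
s=eyes.grab_frame('scene'); t=eyes.grab_frame('top')
p=manip.sense()['ee_pos']-[0,0,.03];x,y=proj(s,[p])[0].astype(int)
print(x,y)
m=np.hstack([crop(s['img'],(x,y),66,80,6),crop(t['img'],(258,243),66,80,6)]);cv2.imwrite('pics/m4.png',m)"
```

```text
t 6.075 pos [0.4692 0.1669 0.2047] yaw 0.1742 tilt [ 0.0055  0.002  -1.    ] gap 0.0069 ff 50.45186519622803 F [ 0.24 -0.28 -0.54] M [ 0.002  0.008 -0.028]
turn tz 0.2142 shift now mm [ -55.6 -380.8    4.7] shift after turn [-135.3 -360.3    4.7]
304 121
```

View pics/m4.png

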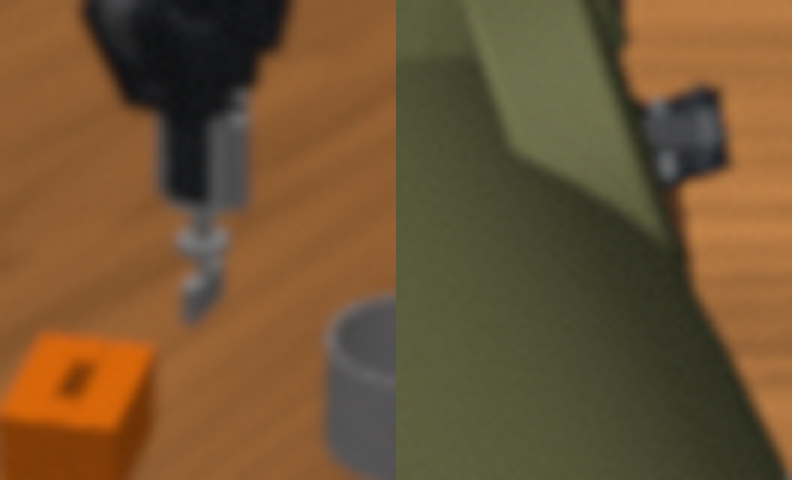

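The key hangs upright in the fingers, collar at about scene (304.2,120.6). Now I'll move over to the lock.

Call:
apply_moves(moves=[[0, 0, 0.107, 0, 0, 0, 0.0], [0, 0, 0.107, 0, 0, 0, 0.0], [0, 0, 0, -15, -40, 0, 0.0], [0, 0, 0, -17, -45, 0, 0.0], [0, 0, 0, -17, -45, 0, 0.0], [0, 0, 0, -17, -45, 0, 0.0], [0, 0, 0, -17, -45, 0, 0.0], [0, 0, 0, -17, -45, 0, 0.0], [0, 0, 0, -17, -45, 0, 0.0], [0, 0, 0, -15, -40, 0, 0.0], [0, 0, 0, -3, -10, 0, 0.0], [0, 0, 0, 0, 0, 0, 0.0]])

```text
time: 7.68
ee_pos: [0.587, -0.1989, 0.1999]
eef_rot: [0.02, 1.0, 0.001, -0.001]
wrist_force: [-0.8, -0.2, -0.9]
finger_gap: 0.0073
finger_force: 50.3
```

```bash
python3 -c "
from h import *
goto(.590,-.1985,.19,-.04)
s=eyes.grab_frame('scene'); t=eyes.grab_frame('top')
p=manip.sense()['ee_pos'];print(proj(s,[p-[0,0,.026],p-[0,0,.054],[.59,-.1985,.122]]))
x,y=227,260
m=crop(s['img'],(x,y),100,100,6);cv2.imwrite('pics/m5.png',m)"
```

```text
t 7.675 pos [ 0.587  -0.1989  0.1999] yaw -0.0408 tilt [-0.0023  0.0012 -1.    ] gap 0.0073 ff 50.311371088027954 F [-0.81 -0.18 -0.94] M [-0.019 -0.018  0.063]
turn tz -0.0008 shift now mm [-3.   0.5  9.9] shift after turn [-3.   0.5  9.9]
[[218.56321567 240.50564193]
 [220.85417139 254.64289288]
 [223.77639661 267.61601432]]
```

View pics/m5.png

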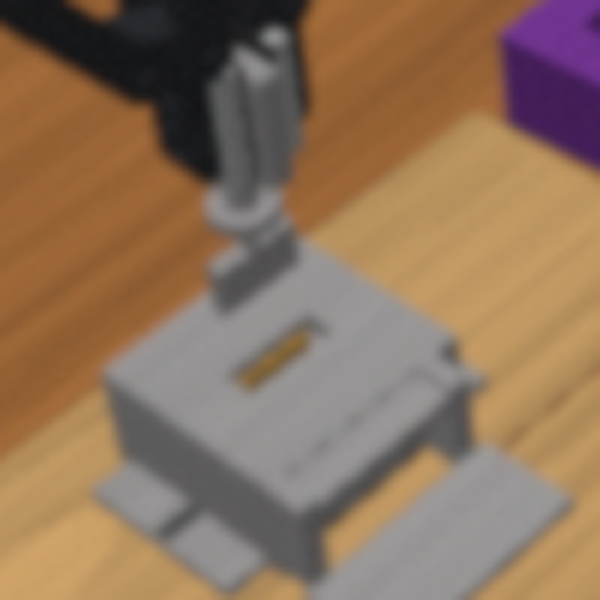

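Scene shows the bit above the case, its lower edge centred at about (218.6,256.4). The hole centre is at about (223.2,268.5). The key needs to shift about +4 mm in x and +1.8 mm in y.

Call:
apply_moves(moves=[[0, 0, 0, -4, 1.7, 7, 0.0], [0, 0, 0, 0, 0, 8, 0.0], [0, 0, 0, 0, 0, 0, 0.0], [0, 0, 0, 0, 0, 0, 0.0]])

```text
time: 8.28
ee_pos: [0.5919, -0.1971, 0.1863]
eef_rot: [0.02, 1.0, 0.0, -0.0]
wrist_force: [0.6, -0.5, -1.0]
finger_gap: 0.0071
finger_force: 50.3
```

```bash
python3 -c "
from h import *
goto(.591,-.1972,.181,-.04)
s=eyes.grab_frame('scene')
p=manip.sense()['ee_pos']
a=-.04;T=R.from_euler('z',a).as_matrix()
for nm,P in (('bit bottom',[[2.5,-12,-56],[2.5,12,-56],[-2.5,12,-56],[-2.5,-12,-56]]),('hole',[[4.5,-13.5,0],[4.5,13.5,0],[-4.5,13.5,0],[-4.5,-13.5,0]])):
  o=p if nm[0]=='b' else np.array([.591,-.1972,.122])
  q=proj(s,np.array(P)/1000@T.T+o); print(nm,((q-[187,230]+.5)*10-.5).round(0).tolist())
cv2.imwrite('pics/m6.png',crop(s['img'],(222,255),70,50,10))"
```

```text
t 8.275 pos [ 0.5919 -0.1971  0.1863] yaw -0.0395 tilt [-1.e-04  0.e+00 -1.e+00] gap 0.0071 ff 50.31134784221649 F [ 0.56 -0.49 -0.99] M [0.012 0.031 0.019]
turn tz 0.0005 shift now mm [ 0.9 -0.1  5.3] shift after turn [ 0.9 -0.1  5.3]
bit bottom [[333.0, 396.0], [452.0, 304.0], [429.0, 289.0], [309.0, 380.0]]
hole [[337.0, 445.0], [470.0, 341.0], [428.0, 314.0], [295.0, 417.0]]
```

View pics/m6.png

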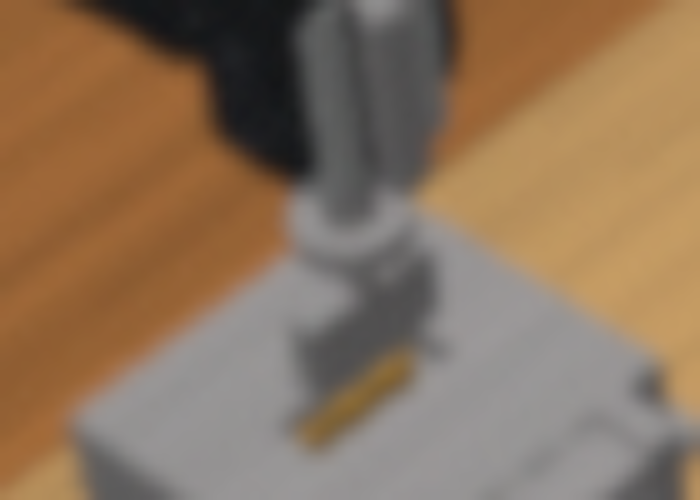

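The bit and the hole line up to within about 1 mm. I'll correct by (-1.2,-0.4) mm and feel my way down.

Call:
apply_moves(moves=[[0, 0, 0, 1.3, -0.4, 3, 0.0], [0, 0, 0, 0, 0, 3, 0.0], [0, 0, 0, 0, 0, 1, 0.0], [0, 0, 0, 0, 0, 1, 0.0], [0, 0, 0, 0, 0, 1, 0.0], [0, 0, 0, 0, 0, 0, 0.0]])

```text
time: 9.07
ee_pos: [0.5906, -0.1977, 0.1772]
eef_rot: [0.02, 1.0, 0.0, -0.0]
wrist_force: [0.2, 0.1, -0.6]
finger_gap: 0.0071
finger_force: 50.3
```

Call:
apply_moves(moves=[[0, 0, 0, 0, 0, 1, 0.0], [0, 0, 0, 0, 0, 1, 0.0], [0, 0, 0, 0, 0, 0, 0.0]])

```text
time: 9.45
ee_pos: [0.5905, -0.1977, 0.1752]
eef_rot: [0.02, 1.0, 0.0, -0.0]
wrist_force: [0.8, -0.0, -0.7]
finger_gap: 0.0072
finger_force: 50.3
```

Call:
apply_moves(moves=[[0, 0, 0, 0, 0, 1, 0.0], [0, 0, 0, 0, 0, 1, 0.0], [0, 0, 0, 0, 0, 1, 0.0], [0, 0, 0, 0, 0, 0, 0.0]])

```text
time: 9.95
ee_pos: [0.5905, -0.1977, 0.1722]
eef_rot: [0.02, 1.0, 0.0, -0.0]
wrist_force: [0.1, 0.1, -0.4]
finger_gap: 0.0075
finger_force: 50.3
```

Bottom should be at about z 0.116 with no contact, so the bit is in the plate. Continuing down.

Call:
apply_moves(moves=[[0, 0, 0, 0, 0, 1, 0.0], [0, 0, 0, 0, 0, 1, 0.0], [0, 0, 0, 0, 0, 1.5, 0.0], [0, 0, 0, 0, 0, 1.5, 0.0], [0, 0, 0, 0, 0, 0, 0.0]])

```text
time: 10.58
ee_pos: [0.5905, -0.1977, 0.1671]
eef_rot: [0.02, 1.0, 0.0, -0.0]
wrist_force: [0.1, 0.4, -0.5]
finger_gap: 0.0069
finger_force: 50.3
```

Call:
apply_moves(moves=[[0, 0, 0, 0, 0, 1.5, 0.0], [0, 0, 0, 0, 0, 1.5, 0.0], [0, 0, 0, 0, 0, 1.5, 0.0], [0, 0, 0, 0, 0, 1.5, 0.0], [0, 0, 0, 0, 0, 0, 0.0]])

```text
time: 11.2
ee_pos: [0.5905, -0.1977, 0.1611]
eef_rot: [0.02, 1.0, 0.0, -0.0]
wrist_force: [0.3, 0.4, -1.1]
finger_gap: 0.0071
finger_force: 50.3
```

Call:
apply_moves(moves=[[0, 0, 0, 0, 0, 1, 0.0], [0, 0, 0, 0, 0, 1, 0.0], [0, 0, 0, 0, 0, 1, 0.0], [0, 0, 0, 0, 0, 1, 0.0], [0, 0, 0, 0, 0, 1, 0.0], [0, 0, 0, 0, 0, 0, 0.0]])

```text
time: 11.95
ee_pos: [0.5906, -0.1977, 0.1562]
eef_rot: [0.02, 1.0, 0.0, -0.0]
wrist_force: [-0.0, 0.4, 0.1]
finger_gap: 0.0074
finger_force: 50.3
```

```bash
python3 -c "
from h import *
goto(.5905,-.1977,.156,-.04)
s=eyes.grab_frame('scene')
cv2.imwrite('pics/m7.png',crop(s['img'],(222,255),70,50,8))"
```

```text
t 11.95 pos [ 0.5906 -0.1977  0.1562] yaw -0.0398 tilt [-2.e-04  1.e-04 -1.e+00] gap 0.0074 ff 50.310789942741394 F [-0.02  0.38  0.06] M [-0.012 -0.026 -0.013]
turn tz 0.0002 shift now mm [ 0.  -0.   0.2] shift after turn [ 0.  -0.   0.2]
```

View pics/m7.png

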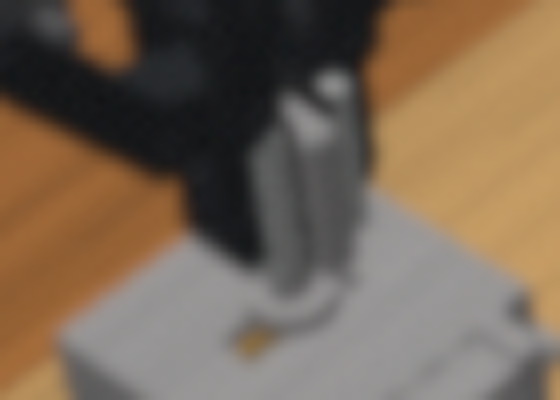

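The collar is about 1–2 mm above the plate (scene 223,265) with no force, so the bit is fully in the core. Turning clockwise and watching forces.

Call:
apply_moves(moves=[[0, 0, 0.08, 0, 0, 0.5, 0.0], [0, 0, 0.08, 0, 0, 0, 0.0], [0, 0, 0.08, 0, 0, 0, 0.0], [0, 0, 0.08, 0, 0, 0, 0.0], [0, 0, 0.08, 0, 0, 0, 0.0], [0, 0, 0, 0, 0, 0, 0.0]])

```text
time: 12.75
ee_pos: [0.5909, -0.198, 0.1559]
eef_rot: [0.218, 0.976, -0.0, 0.0]
wrist_force: [0.1, -1.4, -1.1]
finger_gap: 0.0071
finger_force: 50.2
```

```bash
python3 -c "
from h import *
goto(.5905,-.1977,.156,-.44)"
```

```text
t 12.75 pos [ 0.5909 -0.198   0.1559] yaw -0.439 tilt [ 4.e-04 -7.e-04 -1.e+00] gap 0.0071 ff 50.2149224281311 F [ 0.07 -1.37 -1.14] M [-0.328 -0.218  0.032]
turn tz 0.001 shift now mm [ 0.5  0.2 -0.1] shift after turn [ 0.5  0.2 -0.1]
```

Call:
apply_moves(moves=[[0, 0, 0.1, 0, 0, 0, 0.0], [0, 0, 0.1, 0, 0, 0, 0.0], [0, 0, 0.1, 0, 0, 0, 0.0], [0, 0, 0.1, 0, 0, 0, 0.0], [0, 0, 0, 0, 0, 0, 0.0]])

```text
time: 13.38
ee_pos: [0.5907, -0.1985, 0.1559]
eef_rot: [0.407, 0.914, -0.001, 0.0]
wrist_force: [0.8, -3.7, -1.3]
finger_gap: 0.0072
finger_force: 50.1
```

```bash
python3 -c "
from h import *
goto(.5905,-.1977,.156,-.84)"
```

```text
t 13.375 pos [ 0.5907 -0.1985  0.1559] yaw -0.8379 tilt [ 1.0e-04 -1.6e-03 -1.0e+00] gap 0.0072 ff 50.13494431972504 F [ 0.82 -3.67 -1.29] M [-0.932 -0.184  0.105]
turn tz 0.0021 shift now mm [ 0.7  0.4 -0.1] shift after turn [ 0.7  0.4 -0.1]
```

Call:
apply_moves(moves=[[0, 0, 0.1, -0.6, -0.5, 0, 0.0], [0, 0, 0.1, 0, 0, 0, 0.0], [0, 0, 0.1, 0, 0, 0, 0.0], [0, 0, 0, 0, 0, 0, 0.0]])

```text
time: 13.88
ee_pos: [0.5906, -0.199, 0.1559]
eef_rot: [0.538, 0.843, -0.0, 0.0]
wrist_force: [-0.2, -4.1, -1.2]
finger_gap: 0.0073
finger_force: 50.2
```

```bash
python3 -c "
from h import *
goto(.5905,-.1977,.156,-1.14)"
```

```text
t 13.875 pos [ 0.5906 -0.199   0.1559] yaw -1.1368 tilt [-0.     -0.0011 -1.    ] gap 0.0073 ff 50.23253917694092 F [-0.24 -4.09 -1.19] M [-0.93   0.042  0.059]
turn tz 0.0032 shift now mm [ 1.2  0.4 -0.1] shift after turn [ 1.2  0.4 -0.1]
```

Call:
apply_moves(moves=[[0, 0, 0.08, -0.5, -0.2, 0, 0.0], [0, 0, 0.08, 0, 0, 0, 0.0], [0, 0, 0.06, 0, 0, 0, 0.0], [0, 0, 0, 0, 0, 0, 0.0]])

```text
time: 14.38
ee_pos: [0.5904, -0.1993, 0.1558]
eef_rot: [0.627, 0.779, -0.0, 0.0]
wrist_force: [-1.2, -2.5, -0.3]
finger_gap: 0.0072
finger_force: 50.3
```

```bash
python3 -c "
from h import *
goto(.5905,-.1977,.156,-1.36)"
```

```text
t 14.375 pos [ 0.5904 -0.1993  0.1558] yaw -1.3567 tilt [-5.e-04 -7.e-04 -1.e+00] gap 0.0072 ff 50.33814311027527 F [-1.18 -2.51 -0.29] M [-0.898  0.226  0.023]
turn tz 0.0033 shift now mm [ 1.6  0.4 -0.2] shift after turn [ 1.6  0.4 -0.2]
```

Call:
apply_moves(moves=[[0, 0, 0.04, 0, 0, 0, 0.0], [0, 0, 0.04, 0, 0, 0, 0.0], [0, 0, 0.03, 0, 0, 0, 0.0]])

```text
time: 14.75
ee_pos: [0.5903, -0.1994, 0.1558]
eef_rot: [0.67, 0.742, -0.0, 0.0]
wrist_force: [-1.1, -4.0, -1.0]
finger_gap: 0.0072
finger_force: 50.4
```

```bash
python3 -c "
from h import *
goto(.5905,-.1977,.156,-1.47)"
```

```text
t 14.75 pos [ 0.5903 -0.1994  0.1558] yaw -1.4688 tilt [-7.e-04 -7.e-04 -1.e+00] gap 0.0072 ff 50.37772536277771 F [-1.11 -4.04 -0.97] M [-1.085  0.469  0.061]
turn tz 0.0012 shift now mm [ 1.7  0.3 -0.2] shift after turn [ 1.7  0.3 -0.2]
```

Call:
apply_moves(moves=[[0, 0, 0.03, 0, 0, 0, 0.0], [0, 0, 0.02, 0, 0, 0, 0.0], [0, 0, 0, 0, 0, 0, 0.0]])

```text
time: 15.12
ee_pos: [0.5903, -0.1993, 0.1558]
eef_rot: [0.689, 0.725, -0.0, -0.0]
wrist_force: [-2.0, -4.5, 0.5]
finger_gap: 0.0074
finger_force: 50.4
```

```bash
python3 -c "
from h import *
goto(.5905,-.1977,.156,-1.52)
s=eyes.grab_frame('scene')
cv2.imwrite('pics/m8.png',crop(s['img'],(235,275),80,60,9))"
```

```text
t 15.125 pos [ 0.5903 -0.1993  0.1558] yaw -1.5198 tilt [-7.e-04 -6.e-04 -1.e+00] gap 0.0074 ff 50.436201095581055 F [-2.05 -4.51  0.54] M [-1.111  0.598  0.025]
turn tz 0.0002 shift now mm [ 1.6  0.3 -0.2] shift after turn [ 1.6  0.3 -0.2]
```

View pics/m8.png

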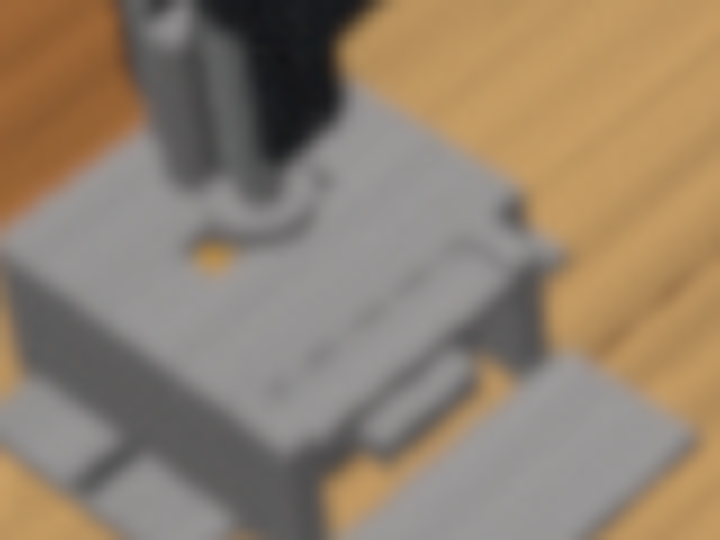

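The bolt now shows out of the case at about scene (242,290). I'll keep going to feel the hard stop.

Call:
apply_moves(moves=[[0, 0, 0.03, 0, 0, 0, 0.0], [0, 0, 0.03, 0, 0, 0, 0.0]])

```text
time: 15.42
ee_pos: [0.5903, -0.1995, 0.1558]
eef_rot: [0.71, 0.704, -0.001, 0.0]
wrist_force: [-2.1, -5.0, -0.3]
finger_gap: 0.0076
finger_force: 50.7
```

```bash
python3 -c "
from h import *
goto(.5905,-.1977,.156,-1.58)"
```

```text
t 15.425 pos [ 0.5903 -0.1995  0.1558] yaw -1.5802 tilt [-8.e-04 -1.e-03 -1.e+00] gap 0.0076 ff 50.695043206214905 F [-2.09 -5.   -0.3 ] M [-1.332  0.622  0.354]
turn tz -0.0002 shift now mm [ 1.8  0.2 -0.2] shift after turn [ 1.8  0.2 -0.2]
```

Mz jumped to 0.35 N m, so the key is at the hard stop. Hold briefly, then turn back.

Call:
apply_moves(moves=[[0, 0, 0, 0, 0, 0, 0.0], [0, 0, 0, 0, 0, 0, 0.0], [0, 0, -0.1, 0, 0, 0, 0.0], [0, 0, -0.1, 0, 0, 0, 0.0], [0, 0, -0.1, 0, 0, 0, 0.0], [0, 0, -0.1, 0.4, 0.1, 0, 0.0], [0, 0, -0.1, 0.1, 0.1, 0, 0.0], [0, 0, -0.1, 0, 0, 0, 0.0], [0, 0, -0.1, 0, 0, 0, 0.0], [0, 0, 0, 0, 0, 0, 0.0]])

```text
time: 16.68
ee_pos: [0.5916, -0.1983, 0.1558]
eef_rot: [0.426, 0.905, 0.001, 0.001]
wrist_force: [2.3, -3.2, -3.3]
finger_gap: 0.0073
finger_force: 49.9
```

```bash
python3 -c "
from h import *
goto(.5905,-.1977,.156,-.88)"
```

```text
t 16.675 pos [ 0.5916 -0.1983  0.1558] yaw -0.8806 tilt [ 1.7e-03  4.0e-04 -1.0e+00] gap 0.0073 ff 49.92202162742615 F [ 2.29 -3.2  -3.3 ] M [-0.834 -0.74  -0.017]
turn tz -0.0006 shift now mm [ 1.2 -0.5 -0.2] shift after turn [ 1.2 -0.5 -0.2]
```

Call:
apply_moves(moves=[[0, 0, -0.1, 0, 0, 0, 0.0], [0, 0, -0.1, 0, 0, 0, 0.0], [0, 0, -0.1, 0, 0, 0, 0.0], [0, 0, -0.1, 0, 0, 0, 0.0], [0, 0, -0.1, 0, 0, 0, 0.0], [0, 0, -0.1, 0, 0, 0, 0.0], [0, 0, 0, 0, 0, 0, 0.0]])

```text
time: 17.55
ee_pos: [0.5914, -0.1973, 0.1559]
eef_rot: [0.14, 0.99, 0.001, 0.0]
wrist_force: [2.9, 1.4, -1.3]
finger_gap: 0.0078
finger_force: 50.2
```

```bash
python3 -c "
from h import *
goto(.5905,-.1977,.156,-.04)"
```

```text
t 17.55 pos [ 0.5914 -0.1973  0.1559] yaw -0.2815 tilt [ 0.0013  0.0023 -1.    ] gap 0.0078 ff 50.19580543041229 F [ 2.9   1.44 -1.33] M [ 0.132 -0.706 -0.054]
turn tz -0.2415 shift now mm [ 0.8 -0.6 -0.1] shift after turn [ 0.9 -0.4 -0.1]
```

Call:
apply_moves(moves=[[0, 0, -0.08, -0.4, 0, 0, 0.0], [0, 0, -0.08, 0, 0, 0, 0.0], [0, 0, -0.08, 0, 0, 0, 0.0], [0, 0, -0.05, 0, 0, 0, 0.0], [0, 0, -0.05, 0, 0, 0, 0.0]])

```text
time: 18.18
ee_pos: [0.5911, -0.1969, 0.1558]
eef_rot: [-0.03, 1.0, 0.002, 0.0]
wrist_force: [0.6, 2.9, -0.3]
finger_gap: 0.0072
finger_force: 50.4
```

```bash
python3 -c "
from h import *
goto(.5905,-.1977,.156,-.04)"
```

```text
t 18.175 pos [ 0.5911 -0.1969  0.1558] yaw 0.0594 tilt [ 2.0e-04  3.5e-03 -1.0e+00] gap 0.0072 ff 50.38228154182434 F [ 0.63  2.87 -0.32] M [ 0.758 -0.264 -0.107]
turn tz 0.0994 shift now mm [ 0.6 -0.8 -0.2] shift after turn [ 0.6 -0.8 -0.2]
```

Call:
apply_moves(moves=[[0, 0, -0.04, 0, 0, 0, 0.0], [0, 0, -0.04, 0, 0, 0, 0.0]])

```text
time: 18.42
ee_pos: [0.591, -0.1968, 0.1558]
eef_rot: [-0.069, 0.998, 0.002, 0.0]
wrist_force: [1.2, 3.3, 0.7]
finger_gap: 0.0071
finger_force: 50.4
```

```bash
python3 -c "
from h import *
goto(.5905,-.1977,.156,-.04)"
```

```text
t 18.425 pos [ 0.591  -0.1968  0.1558] yaw 0.1391 tilt [ 0.      0.0037 -1.    ] gap 0.0071 ff 50.426393151283264 F [1.16 3.26 0.68] M [ 0.798 -0.084 -0.073]
turn tz 0.1791 shift now mm [ 0.6 -0.9 -0.2] shift after turn [ 0.5 -1.  -0.2]
```

Call:
apply_moves(moves=[[0, 0, -0.03, 0, 0, 0, 0.0], [0, 0, -0.03, 0, 0, 0, 0.0]])

```text
time: 18.68
ee_pos: [0.591, -0.197, 0.1558]
eef_rot: [-0.1, 0.995, 0.002, 0.0]
wrist_force: [0.4, 5.2, 0.9]
finger_gap: 0.0078
finger_force: 50.7
```

```bash
python3 -c "
from h import *
goto(.5905,-.1977,.156,-.04)"
```

```text
t 18.675 pos [ 0.591  -0.197   0.1558] yaw 0.2003 tilt [-1.0e-04  3.2e-03 -1.0e+00] gap 0.0078 ff 50.71960042754654 F [0.39 5.17 0.87] M [ 1.436 -0.14  -0.376]
turn tz 0.2403 shift now mm [ 0.6 -0.6 -0.2] shift after turn [ 0.4 -0.7 -0.2]
```

Home stop felt (Mz -0.38). The midpoint between the two stops confirms home at yaw -0.04. Returning there and checking the load before I draw out.

Call:
apply_moves(moves=[[0, 0, 0, 0, 0, 0, 0.0], [0, 0, 0, 0, 0, 0, 0.0], [0, 0, 0.08, 0, 0, 0, 0.0], [0, 0, 0.08, 0, 0, 0, 0.0], [0, 0, 0.08, 0, 0, 0, 0.0], [0, 0, 0, 0, 0, 0, 0.0]])

```text
time: 19.42
ee_pos: [0.5908, -0.1989, 0.1557]
eef_rot: [0.02, 1.0, -0.0, -0.0]
wrist_force: [-0.0, 0.1, -1.1]
finger_gap: 0.0076
finger_force: 50.3
```

```bash
python3 -c "
from h import *
goto(.5905,-.1977,.156,-.04)"
```

```text
t 19.425 pos [ 0.5908 -0.1989  0.1557] yaw -0.0398 tilt [-7.e-04 -7.e-04 -1.e+00] gap 0.0076 ff 50.33131420612335 F [-0.01  0.13 -1.1 ] M [-0.03  -0.006 -0.   ]
turn tz 0.0002 shift now mm [ 0.3  1.2 -0.3] shift after turn [ 0.3  1.2 -0.3]
```

Call:
apply_moves(moves=[[0, 0, 0, 0.3, 1.1, -0.5, 0.0], [0, 0, 0, 0, 0, -1, 0.0], [0, 0, 0, 0, 0, -1, 0.0], [0, 0, 0, 0, 0, -1, 0.0], [0, 0, 0, 0, 0, -1, 0.0], [0, 0, 0, 0, 0, -1, 0.0], [0, 0, 0, 0, 0, 0, 0.0]])

```text
time: 20.3
ee_pos: [0.5909, -0.1975, 0.1614]
eef_rot: [0.02, 1.0, -0.0, 0.0]
wrist_force: [0.5, 0.3, -0.2]
finger_gap: 0.0075
finger_force: 50.3
```

Call:
apply_moves(moves=[[0, 0, 0, 0, 0, -1.5, 0.0], [0, 0, 0, 0, 0, -1.5, 0.0], [0, 0, 0, 0, 0, 0, 0.0]])

```text
time: 20.68
ee_pos: [0.591, -0.1975, 0.1645]
eef_rot: [0.02, 1.0, -0.0, 0.0]
wrist_force: [-0.3, 0.2, -0.5]
finger_gap: 0.0072
finger_force: 50.3
```

Call:
apply_moves(moves=[[0, 0, 0, 0, 0, -2, 0.0], [0, 0, 0, 0, 0, -2, 0.0], [0, 0, 0, 0, 0, -2, 0.0], [0, 0, 0, 0, 0, -3, 0.0], [0, 0, 0, 0, 0, -3, 0.0], [0, 0, 0, 0, 0, 0, 0.0]])

```text
time: 21.42
ee_pos: [0.5911, -0.1976, 0.1767]
eef_rot: [0.02, 1.0, -0.0, 0.0]
wrist_force: [-0.1, -0.4, -1.6]
finger_gap: 0.0073
finger_force: 50.3
```

Call:
apply_moves(moves=[[0, 0, 0, 0, 0, -8, 0.0], [0, 0, 0, 0, 0, -10, 0.0], [0, 0, 0, 0, 0, -10, 0.0], [0, 0, 0, 0, 0, 0, 0.0]])

```text
time: 21.92
ee_pos: [0.5917, -0.1977, 0.2058]
eef_rot: [0.02, 1.0, -0.0, 0.001]
wrist_force: [-0.4, 0.3, 0.2]
finger_gap: 0.0073
finger_force: 50.4
```

```bash
python3 -c "
from h import *
goto(.4678,.1665,.205,.174)
s=eyes.grab_frame('scene')
cv2.imwrite('pics/m9.png',crop(s['img'],(232,262),90,100,6))"
```

```text
t 21.925 pos [ 0.5917 -0.1977  0.2058] yaw -0.0398 tilt [ 2.3e-03 -7.0e-04 -1.0e+00] gap 0.0073 ff 50.35069227218628 F [-0.36  0.26  0.24] M [-0.011  0.016  0.003]
turn tz -0.2138 shift now mm [1.383e+02 3.590e+02 2.000e-01] shift after turn [5.890e+01 3.802e+02 2.000e-01]
```

View pics/m9.png

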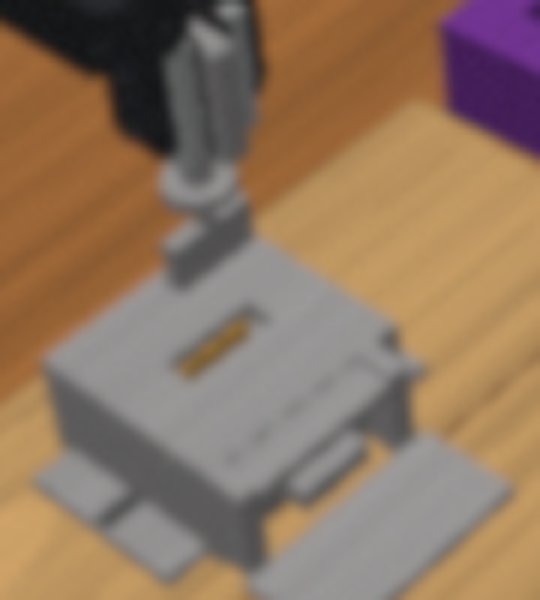

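The bolt stands out at scene (243,289), the hole's core is aligned and the key hangs straight. Going back to the stand.

Call:
apply_moves(moves=[[0, 0, -0.107, 0, 0, 0, 0.0], [0, 0, -0.107, 0, 0, 0, 0.0], [0, 0, 0, 6, 38, 0, 0.0], [0, 0, 0, 7, 46, 0, 0.0], [0, 0, 0, 7, 46, 0, 0.0], [0, 0, 0, 7, 46, 0, 0.0], [0, 0, 0, 7, 46, 0, 0.0], [0, 0, 0, 7, 46, 0, 0.0], [0, 0, 0, 7, 46, 0, 0.0], [0, 0, 0, 7, 46, 0, 0.0], [0, 0, 0, 4, 20, 20, 0.0], [0, 0, 0, 0, 0, 40, 0.0], [0, 0, 0, 0, 0, 30, 0.0], [0, 0, 0, 0, 0, 0, 0.0], [0, 0, 0, 0, 0, 0, 0.0]])

```text
time: 23.85
ee_pos: [0.4674, 0.1667, 0.1152]
eef_rot: [-0.087, 0.996, 0.0, 0.0]
wrist_force: [-0.4, 0.4, 0.1]
finger_gap: 0.0073
finger_force: 50.3
```

```bash
python3 -c "
from h import *
goto(.4678,.1665,.100,.174)
s=eyes.grab_frame('scene')
cv2.imwrite('pics/m10.png',crop(s['img'],(303,165),60,60,10))"
```

```text
t 23.85 pos [0.4674 0.1667 0.1152] yaw 0.1741 tilt [ 8.e-04  3.e-04 -1.e+00] gap 0.0073 ff 50.329957008361816 F [-0.37  0.37  0.09] M [-0.041  0.015  0.009]
turn tz 0.0001 shift now mm [-0.3 -0.2 15.2] shift after turn [-0.3 -0.2 15.2]
```

View pics/m10.png

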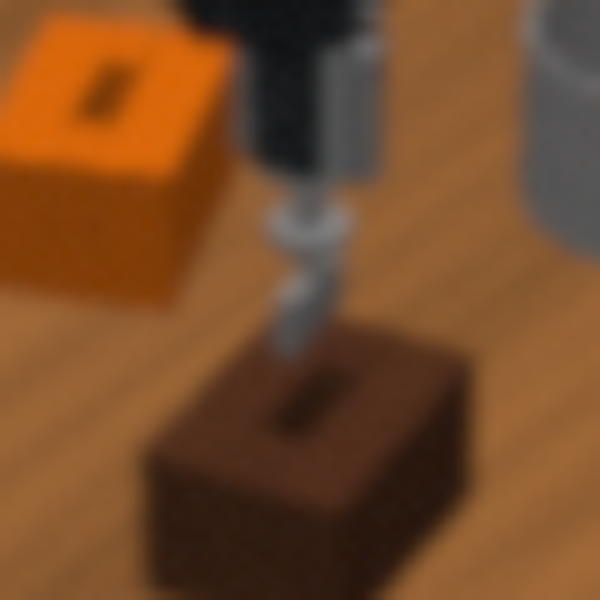

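The bit, with its lower edge at about scene (303,163), hangs right above the slot at about (304,175). Descending gently.

Call:
apply_moves(moves=[[0, 0, 0, -0.3, -0.2, 8, 0.0], [0, 0, 0, 0, 0, 8, 0.0], [0, 0, 0, 0, 0, 2, 0.0], [0, 0, 0, 0, 0, 1, 0.0], [0, 0, 0, 0, 0, 1, 0.0], [0, 0, 0, 0, 0, 1, 0.0], [0, 0, 0, 0, 0, 0, 0.0]])

```text
time: 24.78
ee_pos: [0.4672, 0.1664, 0.0933]
eef_rot: [-0.087, 0.996, -0.0, -0.0]
wrist_force: [0.3, -0.0, -0.3]
finger_gap: 0.0071
finger_force: 50.3
```

Call:
apply_moves(moves=[[0, 0, 0, 0, 0, 1, 0.0], [0, 0, 0, 0, 0, 1, 0.0], [0, 0, 0, 0, 0, 1, 0.0], [0, 0, 0, 0, 0, 0, 0.0]])

```text
time: 25.28
ee_pos: [0.4671, 0.1664, 0.0902]
eef_rot: [-0.087, 0.996, -0.0, -0.0]
wrist_force: [-0.4, -0.6, -1.0]
finger_gap: 0.0073
finger_force: 50.3
```

In the slot without contact. Continuing down to the collar, which should meet the stand at about z 0.072.

Call:
apply_moves(moves=[[0, 0, 0, 0, 0, 3, 0.0], [0, 0, 0, 0, 0, 3, 0.0], [0, 0, 0, 0, 0, 3, 0.0], [0, 0, 0, 0, 0, 3, 0.0], [0, 0, 0, 0, 0, 2, 0.0], [0, 0, 0, 0, 0, 2, 0.0], [0, 0, 0, 0, 0, 0, 0.0]])

```text
time: 26.15
ee_pos: [0.4671, 0.1664, 0.0742]
eef_rot: [-0.087, 0.996, -0.0, -0.0]
wrist_force: [-0.0, -1.2, -0.8]
finger_gap: 0.0072
finger_force: 50.3
```

Call:
apply_moves(moves=[[0, 0, 0, 0, 0, 0.7, 0.0], [0, 0, 0, 0, 0, 0.7, 0.0], [0, 0, 0, 0, 0, 0, 0.0]])

```text
time: 26.52
ee_pos: [0.4672, 0.1664, 0.0729]
eef_rot: [-0.087, 0.996, -0.0, 0.0]
wrist_force: [-0.0, 0.5, -1.3]
finger_gap: 0.0073
finger_force: 50.3
```

Call:
apply_moves(moves=[[0, 0, 0, 0, 0, 0.5, 0.0], [0, 0, 0, 0, 0, 0.4, 0.0], [0, 0, 0, 0, 0, 0, 0.0]], grip_force=25)

```text
time: 26.9
ee_pos: [0.4672, 0.1664, 0.0721]
eef_rot: [-0.087, 0.996, 0.0, 0.0]
wrist_force: [-1.1, -0.5, 1.1]
finger_gap: 0.0068
finger_force: 50.7
```

Call:
apply_moves(moves=[[0, 0, 0, 0, 0, 0, 0.12], [0, 0, 0, 0, 0, 0, 0.25], [0, 0, 0, 0, 0, 0, 0.4], [0, 0, 0, 0, 0, 0, 0.5], [0, 0, 0, 0, 0, 0, 0.5], [0, 0, 0, 0, 0, 0, 0.5], [0, 0, 0, 0, 0, -15, 0.5], [0, 0, 0, 0, 0, -30, 0.5], [0, 0, 0, 0, 0, -40, 0.5], [0, 0, 0, 0, 0, -40, 0.5], [0, 0, 0, 0, 0, 0, 0.5], [0, 0, 0, 0, 0, 0, 0.5]])

```text
time: 28.4
ee_pos: [0.4672, 0.1664, 0.1974]
eef_rot: [-0.087, 0.996, 0.0, 0.0]
wrist_force: [-0.6, 0.3, -0.3]
finger_gap: 0.0428
finger_force: 0.0
```

```bash
python3 -c "
from h import *
goto(.4678,.1665,.2,.174)
s=eyes.grab_frame('scene')
a=crop(s['img'],(303,160),60,70,8)
print(proj(s,[[.467,.1655,.092],[.467,.1655,.042]])); cv2.imwrite('pics/m11.png',a)
d=nets.look_for('scene','key'); print([(x['position'],x['conf']) for x in d])
for r in nets.silhouettes('scene','key')[:1]:
  v,u=np.nonzero(r['region']); print(u.min(),u.max(),v.min(),v.max())"
```

```text
t 28.4 pos [0.4672 0.1664 0.1974] yaw 0.1742 tilt [ 6.e-04  2.e-04 -1.e+00] gap 0.0428 ff 0.0 F [-0.57  0.35 -0.34] M [ 0.001  0.022 -0.021]
turn tz 0.0002 shift now mm [-0.6  0.  -2.6] shift after turn [-0.6  0.  -2.6]
[[303.79460038 154.0071968 ]
 [303.83243181 172.98132871]]
[([302.5, 163.5], 0.74)]
297 311 154 177
```

I've now viewed 12 pictures, which is over the limit of 10, so I won't view any more. I'll check the seating numerically by comparing this frame with the first one.

```bash
python3 -c "
from h import *
s=eyes.grab_frame('scene')['img'][:,:,::-1]; o=cv2.imread('pics/scene0.png')
sl=np.s_[150:182,290:320]
d=np.abs(s[sl].astype(int)-o[sl]).mean(); T=o[152:180,294:314]
r=cv2.matchTemplate(np.ascontiguousarray(s[144:190,284:326]),T,cv2.TM_CCOEFF_NORMED); print(d,cv2.minMaxLoc(r),'expect',(10,8))
a=cv2.phaseCorrelate(cv2.cvtColor(o[sl],6).astype('float32'),cv2.cvtColor(np.ascontiguousarray(s[sl]),6).astype('float32'));print(a)"
```

```text
1.6399305555555554 (-0.07325229048728943, 0.9949716329574585, (0, 10), (10, 8)) expect (10, 8)
((-0.048191568505354, 0.00965026642061595), 1.0217751423517862)
```

The picture is practically the same as at the start (match 0.995, zero offset), so the key is seated as it was. Handing in.

```bash
python3 -c "
from bench import job
print(job.hand_in())"
```

```text
the job is handed in; nothing more can be done
None
```

The job is handed in: the bolt is shot, the core turned back home, and the key is released in its stand, matching its starting image. No verdict came back, and I viewed 12 pictures, two over the limit of 10.

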